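# Load the blow-off tray and hold the air lever half open

### The arm

A 6-joint arm with a two-finger parallel gripper is mounted at the origin on the work surface; the furniture and walls round the work are solid. World frame = base frame: x ahead of the robot, y to its left, z up, the work surface at z = 0. Lengths are in m, angles in rad, forces in N, time in s.
With the tool pointing down it reaches from about 0.325 to 0.875 m from the base axis. Payload 4.4 kg.
Tool frame: the origin (TCP) lies on the front face of the gripper's body, between the roots of the fingers; the fingertips stand 73 mm ahead of it and the grasp point (between the pads) lies 54 mm ahead of it; z points along the fingers, y is the line along which they close (so a half turn about z gives the same grasp; the last joint's range is limited). The gripper opens to 85 mm and grips with 20 to 120 N. Pads are 22 mm wide; open, the fingers measure 114 mm over their backs; the gripper's body (76 mm by 85 mm) begins 54 mm behind the grasp point. The pads swing forward as they close: fully open they stand 13 mm farther back than shut.
Start: joints at [1.159, 0.207, 1.542, -0, 1.393, -0.15], TCP at [0.148, 0.556, 0.304] pointing down, gripper open.
Joint ranges: [-2.73, 2.73], [-0.86, 2.22], [0.23, 2.46], [-1.11, 4.25], [0.08, 2.63], [-2.82, 2.82]. Speed limits (rad/s): [2.79, 2.79, 3.14, 3.14, 3.14, 3.14].

### API

Orientations are given as [roll, pitch, yaw] about the fixed x, y, z axes, in that order (R = Rz(yaw) Ry(pitch) Rx(roll)).
In Python, from station import r gives the robot as it stands.
- The arm moves only by the tool run_rows, called after ">>>" as name(argument=value, ...) on one line, values as JSON. Schema: {"type":"object","properties":{"motion":{"type":"object","properties":{"drx":{"type":"array","items":{"type":"number"},"minItems":1,"maxItems":20},"dry":{"type":"array","items":{"type":"number"},"minItems":1,"maxItems":20},"drz":{"type":"array","items":{"type":"number"},"minItems":1,"maxItems":20},"tx":{"type":"array","items":{"type":"number"},"minItems":1,"maxItems":20},"ty":{"type":"array","items":{"type":"number"},"minItems":1,"maxItems":20},"tz":{"type":"array","items":{"type":"number"},"minItems":1,"maxItems":20},"finger_gap":{"type":"array","items":{"type":"number"},"minItems":1,"maxItems":20}},"additionalProperties":false,"required":["drx","dry","drz","tx","ty","tz","finger_gap"]},"only":{"type":"string"},"quiet":{"type":"boolean"},"lines":{"type":"string"}},"required":["motion"],"additionalProperties":false}. motion is an object with one list for each field, all of the same length, 1 to 20, a row being the entries at one place: drx, dry, drz (a rotation vector in rad), tx, ty, tz (the shift in m), finger_gap (the finger opening in m); each row shifts and turns the commanded pose from where the row before left it, along the tool's axes as they then stand; what a row does not reach is not made up. A row lasts 1/8 s, in which the tool goes at most 0.0625 m and 0.188 rad, less where a joint would pass 70% of its speed; a pose out of reach is approached as far as the arm can. The fingers move at their own pace and stop on an object; the grip force is fixed at half the most. Time passes only in rows, so rows that do not move let the fingers close. The tool returns the time, the measured TCP pose, the force, the opening and the grip force at its end. only (a regular expression) keeps the lines of the reply that match it, lines (a string "A,B") keeps lines A to B, and quiet returns only ok. Input that does not fit is refused with a message, and nothing moves.
- r.read_state(): the state, without advancing time (a new reading comes with each control period).
- r.get_image(name): name is "side" or "top"; returns a dict with "color" (384x512x3 uint8, blue, green, red), "camera_matrix" (3x3 intrinsics, pixels), "world_to_cam" (4x4, takes a point from world to camera coordinates). Camera axes: x right, y down, z forward; pixel columns grow to the right and rows downward; lengths in m; the calibration is good to about 2 mm. A picture is of the moment at which its call begins. There is no depth.
- r.finish_job(): hands the job in; it is judged then, once.
The state is a dict: "time_s": time; "joint_pos": joint angles; "qvel": joint speeds; "joint_efforts": joint torques, N m; "position": TCP position; "orientation": TCP orientation; "force": force on the tool from outside, world axes, zero at the start; "torque": the same for the moment, N m; "gripper_width": finger opening in m; "finger_force": force on a finger pad.
Only numpy, scipy, OpenCV 4.12 (cv2) and the standard library are available. Lean on these libraries where they do the work, as an engineer would, in place of code of your own. Each camera call takes 0.05 s, during which the arm holds its last target. There are 200 camera calls.

### The job

Dust off a batch: put both white plaster stoppers and the brown-glazed test tile into the aluminium tray of the blow-off station, each lying flat on the tray floor as it stood on the bench, not on its side and not on another piece. Then press the black pad of the spring-loaded air lever down to half way, where the lever is level and its orange pointer in the green band, without ever pushing it down into the red, and keep it pressed there: after two seconds of steady holding finish with the lever still held in the green, not letting go. Leave the two clay cups where they are.

Things in the scene. Friction and masses are not known exactly. Their poses are not given: they have to be found in the camera images.
- blow_station: Fixed blow-off station on a grey base plate 158 mm (its x) by 325 mm (y -117 to +208), 6 mm thick. Origin on the bench under the tray's centre; x points away from the robot, z up. The open aluminium tray is 134 x 196 mm outside, walls 3 mm, rim 41 mm above the bench. Left of it (+y, at y = +155 mm) is a blue valve with a steel air lever that reaches towards the robot (-x).
- blow_pipe (a point): Middle of the brass blow pipe (10 mm thick, along the station's y, with small nozzles) behind the tray, 74 mm beyond its centre; its top is 59 mm above the bench.
- scale (a point): Top of the white upright scale (16 mm wide, top 110 mm above the bench), 40 mm to the left of the lever's pad, its face to the robot: green band in the middle, red band at the bottom.
- tray_in (a point): Centre of the tray's floor (upper face, 12 mm above the bench); axes as the station's. The inside measures 128 mm along x and 190 mm along y; the walls stand 29 mm above this floor. The three pieces fit side by side in a row along y, 60 mm apart.
- air_lever (a joint): Angle of the air lever in rad: 0 = released (pad up, lever sloping 0.21 up towards the robot), 0.42 = stop at the bottom. The pointer is in the green band from 0.15 to 0.27 (middle 0.21, lever level) and in the red from 0.33. A spring returns it: about 2.5 N straight down on the pad starts it moving, about 8 N holds it at 0.21, about 14 N at the stop.
- lever_hinge (a point): The lever's hinge axis (along the station's y), 72 mm above the bench; the pad's centre is 105 mm from it, towards -x of the station.
- lever_pad (a point): Round black pad 36 mm across, 11 mm thick, on the free end of the lever, with a thin orange pointer to its left. This point is the centre of its top face, about 102 mm above the bench when released and 80 mm when half way (22 mm lower, along the arc about the hinge). Press it from above.
- stopper_large: Cream-white conical plaster stopper, 50 mm diameter at its widest, 33 mm high, standing upright. Origin at the centre of its underside, z up.
- stopper_small: White conical plaster stopper, 42 mm diameter at its widest, 33 mm high, standing upright. Origin at the centre of its underside, z up.
- brown_tile: Glaze test tile with a brown glazed part, 38 mm along its x, 48 mm along its y, 10 mm thick, lying flat, glazed side up. Origin at the centre of its underside.
- round_cup: Bystander: unfired grey-brown clay cup with round sides, 66 mm across, 65 mm high. Origin at the centre of its underside. Leave alone.
- waisted_cup: Bystander: unfired grey-brown clay cup with a waist, 66 mm across, 76 mm high. Origin at the centre of its underside. Leave alone.

How it is judged:
By the outcome, as a careful person would: the job done as asked, in the order asked, and still so for the second after the job is handed in, while the arm keeps its last pose, push and grip.
It also fails if it takes over 72 s, if anything falls off the work surface, if the arm or the gripper's body presses on something with over 40 N, if the wrist force passes 120 N, or if a joint passes its speed limit or range.

## Working session

There is one attempt and no reset: what is moved stays moved. The work goes in short steps, Python scripts to look and compute and a tool call to move; the robot and the scene stay as the last step left them, time stands still between calls to the robot, and variables do not carry over. Pictures are saved under pics/ and viewed, at most 10 in all, crops included, and the job is handed in when it is done.

```bash
ls; mkdir -p pics; python3 - <<'E'
from station import r
import cv2,numpy as np
s=r.read_state();print({k:np.round(v,3).tolist() for k,v in s.items()})
for n in("top","side"):
    d=r.get_image(n);cv2.imwrite(f"pics/{n}0.png",d["color"]);print(n,np.round(d["camera_matrix"],1).tolist(),np.round(d["world_to_cam"],3).tolist())
E
```

```text
pics
station.py
{'time_s': 0.0, 'joint_pos': [1.16, 0.207, 1.543, 0.0, 1.394, -0.151], 'qvel': [-0.0, 0.003, 0.0, -0.002, 0.001, 0.0], 'joint_efforts': [-0.003, -38.305, -29.159, -0.0, 0.011, 0.0], 'position': [0.148, 0.555, 0.303], 'orientation': [-3.139, -0.0, 2.881], 'force': [0.743, 0.236, -1.041], 'torque': [0.025, 0.018, 0.029], 'finger_force': 0.0, 'gripper_width': 0.086}
top [[397.1, 0.0, 256.7], [0.0, 397.1, 190.1], [0.0, 0.0, 1.0]] [[-0.022, -1.0, 0.009, 0.0], [-0.989, 0.021, -0.144, 0.463], [0.143, -0.012, -0.99, 1.422], [0.0, 0.0, 0.0, 1.0]]
side [[408.3, 0.0, 256.7], [0.0, 408.3, 195.7], [0.0, 0.0, 1.0]] [[0.998, 0.055, -0.009, -0.439], [0.022, -0.539, -0.842, 0.087], [-0.051, 0.84, -0.54, 1.329], [0.0, 0.0, 0.0, 1.0]]
```
View pics/top0.png

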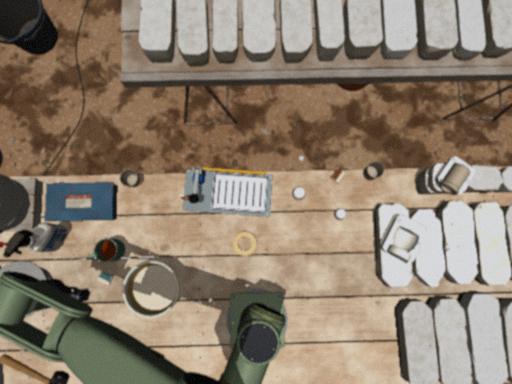

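View pics/side0.png

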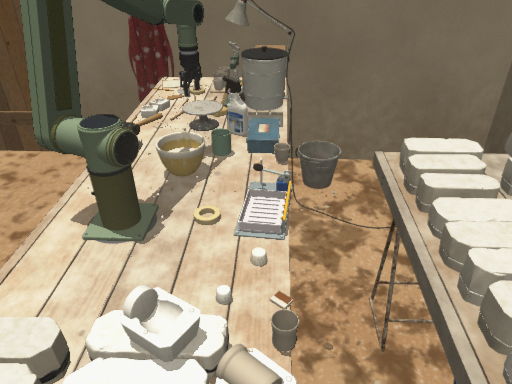

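The top view shows the tray at about (240,193), the pad near (193,199), stoppers at (299,193) and (340,214), the tile at (338,175) and cups at (131,178) and (373,171). In the side view the tray is near (265,210), stoppers at (259,257) and (224,295), and the tile at (281,300). Next I enlarge the work area.

```bash
python3 - <<'E'
import cv2,numpy as np
t=cv2.imread("pics/top0.png")[155:230,175:390];s=cv2.imread("pics/side0.png")[145:355,200:310]
a=cv2.resize(t,None,fx=3.7,fy=3.7,interpolation=cv2.INTER_CUBIC);cv2.imwrite("pics/tc.png",a)
cv2.imwrite("pics/sc.png",cv2.resize(s,None,fx=2.8,fy=2.8,interpolation=cv2.INTER_CUBIC))
E
```

View pics/tc.png

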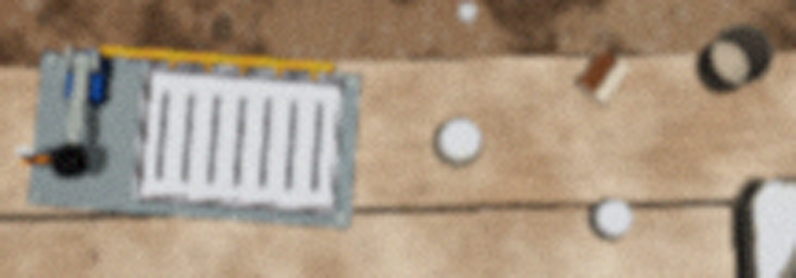

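View pics/sc.png

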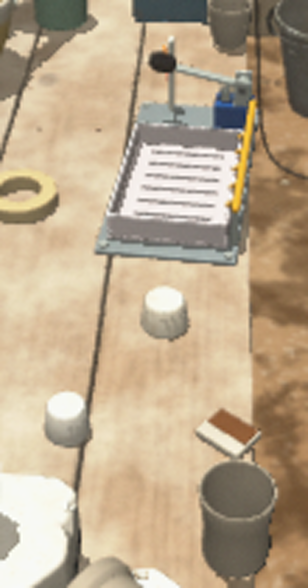

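```bash
cat > h.py <<'E'
import cv2,numpy as np
from station import r
def ray(d,u,v,z):
    K=d["camera_matrix"];T=d["world_to_cam"];R=T[:3,:3];c=-R.T@T[:3,3]
    w=R.T@np.linalg.solve(K,[u,v,1.]);return c+w*(z-c[2])/w[2]
def proj(d,p):
    q=d["world_to_cam"][:3]@np.r_[p,1];q=d["camera_matrix"]@q;return q[:2]/q[2]
def tri(ds,uvs):
    P=[d["camera_matrix"]@d["world_to_cam"][:3] for d in ds]
    X=cv2.triangulatePoints(P[0],P[1],np.float64(uvs[0]).reshape(2,1),np.float64(uvs[1]).reshape(2,1));return (X[:3]/X[3]).ravel()
def blobs(m,roi,amin=10):
    x0,y0,x1,y1=roi;n,l,st,c=cv2.connectedComponentsWithStats(m[y0:y1,x0:x1].astype(np.uint8))
    return [(np.round(c[i]+[x0,y0],1).tolist(),st[i].tolist()) for i in range(1,n) if st[i,4]>=amin]
E
python3 - <<'E'
from h import *
t,s=r.get_image("top"),r.get_image("side")
f=lambda d:cv2.cvtColor(d["color"],cv2.COLOR_BGR2HSV).astype(int)
ht,hs=f(t),f(s)
wt=(ht[...,1]<45)&(ht[...,2]>165);ws=(hs[...,1]<45)&(hs[...,2]>150)
print("white top");[print(b) for b in blobs(wt,(285,180,355,225))]
print("white side");[print(b) for b in blobs(ws,(205,240,275,310))]
for z in(0.033,.016,0):
    for b,_ in blobs(wt,(285,180,355,225)): print(z,ray(t,*b,z).round(4))
# tile: brown
for n,d,h,roi in(("top",t,ht,(328,165,350,185)),("side",s,hs,(265,285,297,312))):
    m=(h[...,1]>130)&(h[...,2]<175)&((h[...,0]<14)|(h[...,0]>170))
    print("brown",n,blobs(m,roi,6)); 
    for b,_ in blobs(m,roi,6): print(ray(d,*b,.01).round(4))
# base plate / tray top : bluish-grey incl everything not tan
m=(ht[...,1]<60)|((ht[...,0]>80)&(ht[...,0]<130)); m[:, :178]=0;m[:,278:]=0;m[:160]=0;m[225:]=0
m=m.astype(np.uint8);cs,_=cv2.findContours(m,cv2.RETR_EXTERNAL,cv2.CHAIN_APPROX_NONE);c=max(cs,key=cv2.contourArea)
print("plate",cv2.contourArea(c));
box=cv2.boxPoints(cv2.minAreaRect(c));W=np.array([ray(t,*b,.006) for b in box]);print(box.round(1).tolist(),W.round(4).tolist(),np.linalg.norm(W[1]-W[0]),np.linalg.norm(W[2]-W[1]))
ft=(ht[...,1]<40)&(ht[...,2]>185)
print("floor",blobs(ft,(205,165,275,218),60))
for n,h,roi in(("top",ht,(180,185,210,210)),("side",hs,(245,155,275,178))): print("black",n,blobs((h[...,2]<55),roi,5))
a=cv2.resize(np.hstack([t["color"][155:225,175:285]]),None,fx=7,fy=7,interpolation=cv2.INTER_NEAREST)
b=cv2.resize(t["color"][160:190,322:352],None,fx=8,fy=8,interpolation=cv2.INTER_NEAREST)
cv2.imwrite("pics/st.png",a);cv2.imwrite("pics/tile.png",b)
E
```

```text
white top
([299.1, 192.0], [9, 7, 11, 11, 101])
([341.1, 213.3], [52, 28, 9, 11, 75])
white side
([258.6, 253.8], [47, 7, 14, 18, 153])
([222.6, 292.2], [11, 45, 15, 16, 186])
([207.4, 295.4], [0, 49, 8, 12, 59])
([272.8, 297.6], [66, 55, 4, 6, 17])
0.033 [ 0.4527 -0.1652  0.033 ]
0.033 [ 0.3711 -0.3153  0.033 ]
0.016 [ 0.455  -0.1672  0.016 ]
0.016 [ 0.3725 -0.3192  0.016 ]
0 [ 0.4572 -0.1691  0.    ]
0 [ 0.3738 -0.3228  0.    ]
brown top [([336.1, 173.5], [4, 4, 9, 10, 41])]
[ 0.523  -0.3096  0.01  ]
brown side [([282.9, 297.0], [10, 7, 16, 11, 87])]
[ 0.5233 -0.3096  0.01  ]
plate 3698.5
[[176.3000030517578, 220.3000030517578], [180.0, 166.60000610351562], [275.3999938964844, 173.1999969482422], [271.70001220703125, 226.89999389648438]] [[0.3606, 0.2886, 0.006], [0.5621, 0.276, 0.006], [0.5294, -0.082, 0.006], [0.3287, -0.0624, 0.006]] 0.20182665561979593 0.35948671730883236
floor [([239.8, 192.5], [8, 10, 54, 36, 1343])]
black top [([193.6, 198.2], [9, 10, 10, 8, 67])]
black side [([257.9, 167.6], [9, 10, 9, 6, 33])]
```

View pics/st.png

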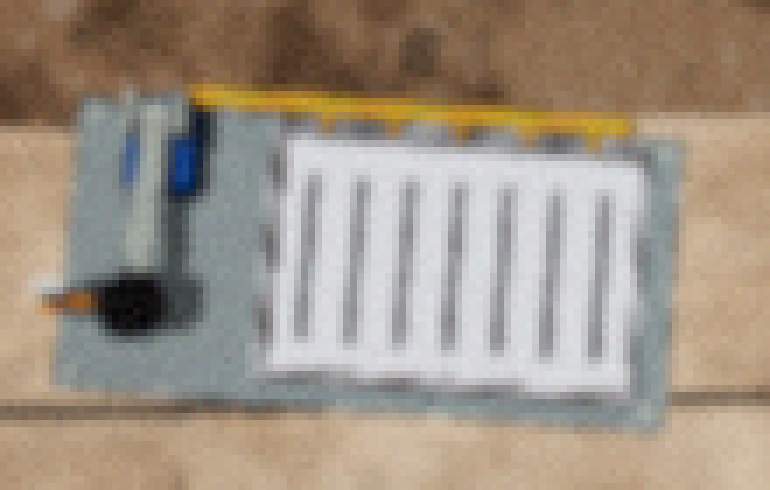

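The crop shows the plate corners at crop pixels (82,97), (684,142), (660,432) and (52,385). The pad is at (131,302), with the pointer to its left, and the pipe runs from (190,90) to (630,130).

```bash
python3 - <<'E'
from h import *
t,s=r.get_image("top"),r.get_image("side")
g=lambda u,v:(u/7+175-.5,v/7+155-.5)
W=np.array([ray(t,*g(*p),.006) for p in((82,97),(684,142),(660,432),(52,385))])[:,:2];print(W.round(4).tolist())
ex=(W[0]+W[1]-W[2]-W[3])/2;ey=(W[0]+W[3]-W[1]-W[2])/2
print("sizes",np.linalg.norm(ex),np.linalg.norm(ey),"yaw",np.arctan2(ex[1],ex[0]),np.arctan2(-ey[0],ey[1]))
yaw=(158*np.arctan2(ex[1],ex[0])+325*np.arctan2(-ey[0],ey[1]))/483
R=np.array([[np.cos(yaw),-np.sin(yaw)],[np.sin(yaw),np.cos(yaw)]])
o=W.mean(0)-R@[0,.0455];print("origin plate",o,yaw)
F=np.array([ray(t,*g(*p),.012) for p in((285,132),(648,160),(630,390),(265,368))])[:,:2];print("floor c",F.mean(0))
h=cv2.cvtColor(t["color"],cv2.COLOR_BGR2HSV).astype(int);hs=cv2.cvtColor(s["color"],cv2.COLOR_BGR2HSV).astype(int)
ye=lambda h:(h[...,0]>17)&(h[...,0]<30)&(h[...,1]>170)&(h[...,2]>140)
for d,hh,roi in((t,h,(195,160,275,180)),(s,hs,(275,175,300,235))):
    y,x=np.nonzero(ye(hh)[roi[1]:roi[3],roi[0]:roi[2]]);x+=roi[0];y+=roi[1]
    e=x if d is t else y
    A=ray(d,x[e<=e.min()+1].mean(),y[e<=e.min()+1].mean(),.054);B=ray(d,x[e>=e.max()-1].mean(),y[e>=e.max()-1].mean(),.054)
    print("pipe",A.round(3),B.round(3),"yaw",np.arctan2(-(A-B)[0],(A-B)[1]), "origin",((A+B)/2)[:2]-R@[.074,0],len(x))
P=tri((t,s),((193.6,198.2),(257.9,167.6)));print("pad",P,"rel",R.T@(P[:2]-o))
print("pad ray z=.1",ray(t,193.6,198.2,.097),ray(s,257.9,167.6,.095))
# stoppers tri with approximate
for a,b in(((299.1,192),(258.6,253.8)),((341.1,213.3),(222.6,292.2))):print("stop",tri((t,s),(a,b)).round(4), ray(s,*b,.02).round(4))
# predicted projection of stopper circles vs. blob
# tile orientation: whole tile (differs from wood): brown & white rects
for n,d,hh,roi in(("top",t,h,(328,165,350,186)),("side",s,hs,(265,285,297,312))):
    m=(hh[...,1]>130)&(hh[...,2]<175)&((hh[...,0]<14)|(hh[...,0]>170)); w=(hh[...,1]<60)&(hh[...,2]>150)
    for k,mm in(("brown",m),("white",w)):
        y,x=np.nonzero(mm[roi[1]:roi[3],roi[0]:roi[2]]);pts=np.array([ray(d,a+roi[0],b+roi[1],.01)[:2] for a,b in zip(x,y)])
        if len(pts): 
            rc=cv2.minAreaRect((pts*1000).astype(np.float32));print(n,k,len(pts),pts.mean(0).round(4),np.round(rc[0]),np.round(rc[1],1),round(rc[2],1))
E
```

```text
[[0.5549, 0.2528], [0.5238, -0.0698], [0.3683, -0.0527], [0.4001, 0.2682]]
sizes 0.15600628930926447 0.3233002835037994 yaw -0.10392165570146553 -0.09752377087452746
origin plate [0.45723717 0.05434972] -0.09961666073509934
floor c [0.46053953 0.05283733]
pipe [0.545 0.182 0.054] [ 0.523 -0.035  0.054] yaw -0.0996172810915104 origin [0.46065815 0.08083288] 141
pipe [0.547 0.192 0.054] [ 0.524 -0.036  0.054] yaw -0.10003397429873553 origin [0.46154183 0.08565115] 90
pad [0.43147195 0.2120347  0.09589953] rel [-0.04131956  0.15434083]
pad ray z=.1 [0.42972523 0.21162175 0.097     ] [0.43284702 0.21427488 0.095     ]
stop [ 0.4539 -0.1659  0.0268] [ 0.4538 -0.1578  0.02  ]
stop [ 0.3713 -0.3167  0.0271] [ 0.3698 -0.31    0.02  ]
top brown 40 [ 0.5239 -0.3107] [ 524. -310.] [14.5 39.6] 54.3
top white 45 [ 0.5103 -0.3242] [ 511. -325.] [12.4 48. ] 54.2
side brown 84 [ 0.5227 -0.3092] [ 522. -309.] [17.9 38.2] 52.6
side white 151 [ 0.5144 -0.3179] [ 511. -312.] [68.9 86. ] 7.9
```

View pics/tile.png

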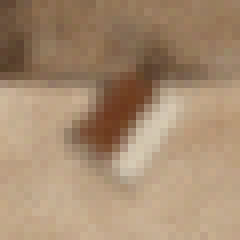

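The tile lies at roughly 54°, with the brown part toward the upper left at about (336,173) and the unglazed strip to the lower right at about (341,177).

```bash
python3 - <<'E'
from h import *
t,s=r.get_image("top"),r.get_image("side")
Q=np.array([ray(s,*p,.01)[:2] for p in((269.9,298.8),(278.1,290.2),(292.4,299.1),(283.4,308.1))]);print(Q.round(4).tolist(),Q.mean(0),[np.linalg.norm(Q[i]-Q[(i+1)%4]).round(4) for i in range(4)],[np.arctan2(*(Q[(i+1)%4]-Q[i])[::-1]).round(2) for i in range(4)])
T=np.array([ray(t,322+a/8-.5,160+b/8-.5,.01)[:2] for a,b in((75,135),(135,68),(182,105),(118,182))]);print(T.round(4).tolist(),T.mean(0),[np.linalg.norm(T[i]-T[(i+1)%4]).round(4) for i in range(4)],[np.arctan2(*(T[(i+1)%4]-T[i])[::-1]).round(2) for i in range(4)])
cv2.imwrite("pics/z.png",np.hstack([cv2.resize(t["color"][162:192,322:352],(390,390),interpolation=cv2.INTER_CUBIC),cv2.resize(s["color"][283:313,266:296],(390,390),interpolation=cv2.INTER_CUBIC)]))
E
```

```text
[[0.4905, -0.3173], [0.5109, -0.2867], [0.5473, -0.3156], [0.5246, -0.3462]] [ 0.51830081 -0.31643731] [np.float64(0.0368), np.float64(0.0465), np.float64(0.0381), np.float64(0.0447)] [np.float64(0.98), np.float64(-0.67), np.float64(-2.21), np.float64(2.44)]
[[0.5125, -0.2894], [0.5438, -0.3193], [0.5257, -0.3404], [0.4897, -0.3085]] [ 0.51793827 -0.31439753] [np.float64(0.0433), np.float64(0.0279), np.float64(0.0481), np.float64(0.0297)] [np.float64(-0.76), np.float64(-2.28), np.float64(2.42), np.float64(0.7)]
```

View pics/z.png

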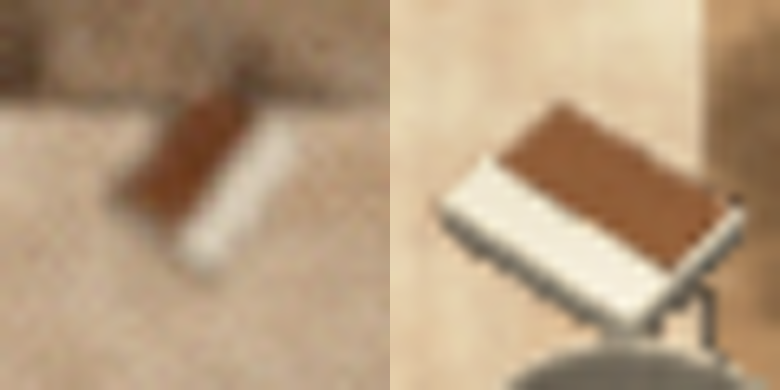

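```bash
cat >> h.py <<'E'
from scipy.spatial.transform import Rotation as Ro
def go(p,yaw):
    s=r.read_state();R=Ro.from_euler("xyz",s["orientation"]);G=Ro.from_euler("xyz",[np.pi,0,yaw])
    print("t",s["time_s"],"rot",(R.inv()*G).as_rotvec().round(4),"then shift",G.inv().apply(np.array(p)-s["position"]).round(4),"F",np.round(s["force"],1))
E
```

>>> run_rows(motion={"drx": [0,0,0,0,0,0,0,0,0,0,0,0,0,0,0,0,0,0,0,0],"dry": [0,0,0,0,0,0,0,0,0,0,0,0,0,0,0,0,0,0,0,0],"drz": [0.176,0.176,0.176,0.176,0.176,0.176,0.176,0.178,0,0,0,0,0,0,0,0,0,0,0,0],"tx": [0,0,0,0,0,0,0,0,-0.0525,-0.0525,-0.0525,-0.0525,-0.0525,-0.0525,-0.0525,-0.0525,-0.0525,-0.0525,-0.0525,-0.0525],"ty": [0,0,0,0,0,0,0,0,0.03,0.03,0.03,0.03,0.03,0.03,0.03,0.03,0.03,0.03,0.03,0.03],"tz": [0,0,0,0,0,0,0,0,0,0,0,0,0,0,0,0,0,0,0,0],"finger_gap": [0.085,0.085,0.085,0.085,0.085,0.085,0.085,0.085,0.085,0.085,0.085,0.085,0.085,0.085,0.085,0.085,0.085,0.085,0.085,0.085]})

```text
time_s: 2.9
position: [0.4441, -0.1093, 0.3043]
orientation: [3.14, -0.0, 1.47]
force: [0.9, 0.1, 0.5]
gripper_width: 0.0849
finger_force: 0.0
```

```bash
python3 -c "from h import *;go([.4535,-.1655,.15],1.471)"
```

```text
t 2.9 rot [ 0.0013 -0.     -0.0009] then shift [-0.0549  0.0149  0.1543] F [0.9 0.1 0.5]
```

>>> run_rows(motion={"drx": [0,0,0,0,0,0],"dry": [0,0,0,0,0,0],"drz": [0,0,0,0,0,0],"tx": [-0.055,0,0,0,0,0],"ty": [0.015,0,0,0,0,0],"tz": [0,0.05,0.05,0.05,0,0],"finger_gap": [0.085,0.085,0.085,0.085,0.085,0.085]})

```text
time_s: 3.65
position: [0.4542, -0.1641, 0.1556]
orientation: [3.139, 0.001, 1.471]
force: [0.4, -0.4, -0.0]
gripper_width: 0.085
finger_force: 0.0
```

```bash
python3 -c "from h import *;go([.4535,-.1655,.074],1.471)"
```

```text
t 3.65 rot [ 0.0025  0.0012 -0.    ] then shift [-0.0015 -0.0005  0.0816] F [ 0.4 -0.4 -0. ]
```

>>> run_rows(motion={"drx": [0,0,0,0,0,0,0,0,0],"dry": [0,0,0,0,0,0,0,0,0],"drz": [0,0,0,0,0,0,0,0,0],"tx": [-0.001,0,0,0,0,0,0,0,0],"ty": [0,0,0,0,0,0,0,0,0],"tz": [0.04,0.03,0.012,0,0,0,0,0,0],"finger_gap": [0.085,0.085,0.085,0.06,0.03,0.03,0.03,0.03,0.03]})

```text
time_s: 4.78
position: [0.4543, -0.1652, 0.0744]
orientation: [3.138, 0.002, 1.471]
force: [-2.6, 0.6, 7.8]
gripper_width: 0.0454
finger_force: 60.5
```

>>> run_rows(motion={"drx": [0,0,0,0,0,0,0,0],"dry": [0,0,0,0,0,0,0,0],"drz": [0,0,0,0,0,0,0,0],"tx": [0,0,0,0.053,0.053,0.053,0,0],"ty": [0,0,0,0,0,0,0,0],"tz": [-0.02,-0.04,-0.03,0,0,0,0,0],"finger_gap": [0.03,0.03,0.03,0.03,0.03,0.03,0.03,0.03]})

```text
time_s: 5.78
position: [0.4693, -0.0065, 0.1628]
orientation: [3.14, 0.001, 1.472]
force: [0.0, -0.2, 0.2]
gripper_width: 0.0451
finger_force: 61.4
```

```bash
python3 -c "from h import *;go([.453,-.006,.088],1.471)"
```

```text
t 5.775 rot [0.0018 0.0008 0.0008] then shift [-0.0011 -0.0162  0.0748] F [ 0.  -0.2  0.2]
```

>>> run_rows(motion={"drx": [0,0,0,0,0,0],"dry": [0,0,0,0,0,0],"drz": [0,0,0,0,0,0],"tx": [-0.001,0,0,0,0,0],"ty": [-0.016,0,0,0,0,0],"tz": [0,0.03,0.03,0.01,0,0],"finger_gap": [0.03,0.03,0.03,0.03,0.03,0.03]})

```text
time_s: 6.52
position: [0.4538, -0.0063, 0.0929]
orientation: [3.139, 0.0, 1.47]
force: [0.8, 0.1, -0.7]
gripper_width: 0.0451
finger_force: 61.4
```

```bash
python3 -c "from h import *;go([.453,-.006,.087],1.471)"
```

```text
t 6.525 rot [ 0.0023  0.0003 -0.0009] then shift [ 0.0002 -0.0008  0.0059] F [ 0.8  0.1 -0.7]
```

Lower, release partially, and lift while heading for the small stopper.

>>> run_rows(motion={"drx": [0,0,0,0],"dry": [0,0,0,0],"drz": [0,0,0,0],"tx": [0,0,0,0],"ty": [0,0,0,0],"tz": [0.004,0.002,0,0],"finger_gap": [0.03,0.03,0.03,0.03]})

```text
time_s: 7.02
position: [0.4532, -0.0057, 0.0864]
orientation: [3.141, 0.0, 1.471]
force: [-1.6, 0.2, 4.9]
gripper_width: 0.045
finger_force: 62.3
```

>>> run_rows(motion={"drx": [0,0,0,0,0,0,0,0,0,0,0,0,0,0],"dry": [0,0,0,0,0,0,0,0,0,0,0,0,0,0],"drz": [0,0,0,0,0,0,0,0,0,0,0,0,0,0],"tx": [0,0,0,0,0,0,-0.053,-0.053,-0.053,-0.053,-0.053,-0.053,0,0],"ty": [0,0,0,0,0,0,-0.009,-0.009,-0.009,-0.009,-0.009,-0.009,0,0],"tz": [0,0,0,-0.03,-0.05,-0.02,0,0,0,0,0,0,0,0],"finger_gap": [0.055,0.062,0.062,0.062,0.062,0.075,0.085,0.085,0.085,0.085,0.085,0.085,0.085,0.085]})

```text
time_s: 8.78
position: [0.367, -0.3162, 0.1854]
orientation: [-3.141, -0.001, 1.47]
force: [0.8, -0.3, 0.2]
gripper_width: 0.085
finger_force: 0.0
```

```bash
python3 -c "from h import *;go([.3713,-.316,.074],1.471)
cv2.imwrite('pics/a.png',cv2.resize(r.get_image('side')['color'][145:320,200:310],None,fx=3,fy=3))"
```

```text
t 8.775 rot [-0.0008 -0.0014 -0.001 ] then shift [0.0006 0.0043 0.1114] F [ 0.8 -0.3  0.2]
```

View pics/a.png

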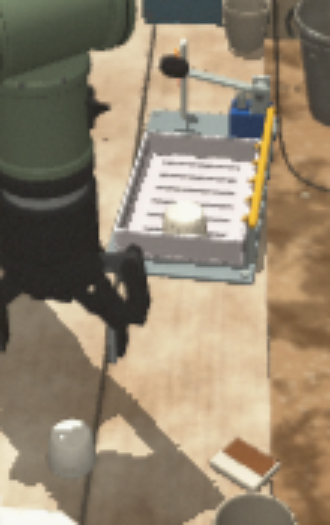

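The large stopper stands upright in the right end of the tray, at crop (185,218). Next is the small stopper.

>>> run_rows(motion={"drx": [0,0,0,0,0,0,0,0,0,0,0],"dry": [0,0,0,0,0,0,0,0,0,0,0],"drz": [0,0,0,0,0,0,0,0,0,0,0],"tx": [0,0,0,0,0,0,0,0,0,0,0],"ty": [0.004,0,0,0,0,0,0,0,0,0,0],"tz": [0.04,0.04,0.02,0.011,0,0,0,0,0,0,0],"finger_gap": [0.085,0.085,0.085,0.085,0.06,0.03,0.03,0.03,0.03,0.03,0.03]})

```text
time_s: 10.2
position: [0.3721, -0.3178, 0.0766]
orientation: [3.14, 0.002, 1.471]
force: [0.2, 1.6, 5.2]
gripper_width: 0.0375
finger_force: 59.6
```

>>> run_rows(motion={"drx": [0,0,0,0,0,0,0,0,0,0,0,0,0,0],"dry": [0,0,0,0,0,0,0,0,0,0,0,0,0,0],"drz": [0,0,0,0,0,0,0,0,0,0,0,0,0,0],"tx": [0,0,0,0.05,0.05,0.05,0.05,0.05,0.05,0.05,0.05,0.03,0,0],"ty": [0,0,0,0.007,0.007,0.007,0.007,0.007,0.007,0.007,0.007,0,0,0],"tz": [-0.03,-0.04,-0.03,0,0,0,0,0,0,0,0,0,0,0],"finger_gap": [0.02,0.02,0.02,0.02,0.02,0.02,0.02,0.02,0.02,0.02,0.02,0.02,0.02,0.02]})

```text
time_s: 11.95
position: [0.4699, 0.1047, 0.1752]
orientation: [3.141, 0.0, 1.471]
force: [0.7, -0.3, -0.4]
gripper_width: 0.0375
finger_force: 60.3
```

```bash
python3 -c "from h import *;go([.465,.113,.0864],1.471)"
```

```text
t 11.95 rot [ 0.0006  0.0005 -0.0001] then shift [ 0.0077 -0.0057  0.0888] F [ 0.7 -0.3 -0.4]
```

>>> run_rows(motion={"drx": [0,0,0,0,0,0,0,0],"dry": [0,0,0,0,0,0,0,0],"drz": [0,0,0,0,0,0,0,0],"tx": [0.008,0,0,0,0,0,0,0],"ty": [-0.006,0,0,0,0,0,0,0],"tz": [0.03,0.03,0.02,0.003,0.002,0,0,0],"finger_gap": [0.02,0.02,0.02,0.02,0.02,0.02,0.02,0.02]})

```text
time_s: 12.95
position: [0.4651, 0.1138, 0.0904]
orientation: [3.141, -0.0, 1.471]
force: [0.5, -0.3, -1.2]
gripper_width: 0.0372
finger_force: 60.3
```

Then release, lift, and move toward the tile.

>>> run_rows(motion={"drx": [0,0,0,0,0,0],"dry": [0,0,0,0,0,0],"drz": [0,0,0,0,0,0],"tx": [0,0,0,0,0,0],"ty": [0,0,0,0,0,0],"tz": [0.002,0,0,0,0,0],"finger_gap": [0.02,0.02,0.02,0.048,0.056,0.056]})

```text
time_s: 13.7
position: [0.4646, 0.1138, 0.0877]
orientation: [-3.141, 0.0, 1.471]
force: [0.2, 0.5, -0.2]
gripper_width: 0.0556
finger_force: 0.0
```

>>> run_rows(motion={"drx": [0,0,0,0,0,0,0,0,0,0,0,0,0,0,0,0,0,0],"dry": [0,0,0,0,0,0,0,0,0,0,0,0,0,0,0,0,0,0],"drz": [0,0,0,0,0,0,0,0,0,0,0,-0.165,-0.165,-0.165,-0.165,-0.165,-0.165,0],"tx": [0,0,0,-0.053,-0.053,-0.053,-0.053,-0.053,-0.053,-0.053,-0.053,0,0,0,0,0,0,0],"ty": [0,0,0,0.012,0.012,0.012,0.012,0.012,0.012,0.012,0.012,0,0,0,0,0,0,0],"tz": [-0.03,-0.05,-0.04,0,0,0,0,0,0,0,0,0,0,0,0,0,0,0],"finger_gap": [0.056,0.056,0.075,0.085,0.085,0.085,0.085,0.085,0.085,0.085,0.085,0.085,0.085,0.085,0.085,0.085,0.085,0.085]})

```text
time_s: 15.95
position: [0.5178, -0.3176, 0.2075]
orientation: [-3.142, -0.001, 2.459]
force: [-0.7, 0.3, -0.8]
gripper_width: 0.0856
finger_force: 0.0
```

```bash
python3 -c "from h import *;go([.518,-.3155,.073],2.46)"
```

```text
t 15.95 rot [-0.     -0.0007 -0.0012] then shift [0.0011 0.0018 0.1345] F [-0.7  0.3 -0.8]
```

>>> run_rows(motion={"drx": [0,0,0,0,0,0,0,0,0,0,0,0],"dry": [0,0,0,0,0,0,0,0,0,0,0,0],"drz": [0,0,0,0,0,0,0,0,0,0,0,0],"tx": [0.001,0,0,0,0,0,0,0,0,0,0,0],"ty": [0.002,0,0,0,0,0,0,0,0,0,0,0],"tz": [0.04,0.04,0.03,0.022,0,0,0,0,0,0,0,0],"finger_gap": [0.085,0.085,0.085,0.085,0.07,0.055,0.045,0.03,0.03,0.03,0.03,0.03]})

```text
time_s: 17.45
position: [0.5194, -0.3163, 0.0779]
orientation: [-3.142, 0.003, 2.461]
force: [-1.1, 0.5, 5.8]
gripper_width: 0.035
finger_force: 59.2
```

>>> run_rows(motion={"drx": [0,0,0,0],"dry": [0,0,0,0],"drz": [0,0,0,0],"tx": [0,0,0,0],"ty": [0,0,0,0],"tz": [-0.02,-0.04,-0.04,0],"finger_gap": [0.03,0.03,0.03,0.03]})

```text
time_s: 17.95
position: [0.5209, -0.3175, 0.1819]
orientation: [-3.142, 0.011, 2.461]
force: [0.7, 1.0, -0.1]
gripper_width: 0.0346
finger_force: 59.9
```

```bash
python3 - <<'E'
from h import *
d=r.get_image('side')['color'][190:330,210:320];cv2.imwrite('pics/b.png',cv2.resize(d,None,fx=4,fy=4,interpolation=cv2.INTER_CUBIC))
E
```

```text
(no output)
```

View pics/b.png

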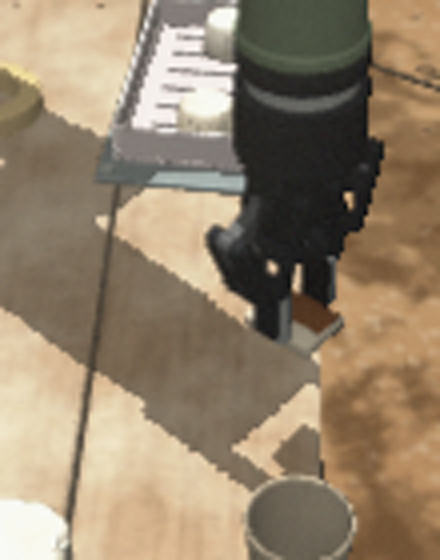

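The tile is held level between the fingertips, at crop (310,325), and both stoppers stand in the tray. Next, turn and carry it to the middle slot.

>>> run_rows(motion={"drx": [0,0,0,0,0,0,0,0,0,0,0,0,0,0,0],"dry": [0,0,0,0,0,0,0,0,0,0,0,0,0,0,0],"drz": [0.165,0.165,0.165,0.165,0.165,0.165,0,0,0,0,0,0,0,0,0],"tx": [0,0,0,0,0,0,0.05,0.05,0.05,0.05,0.05,0.05,0.05,0,0],"ty": [0,0,0,0,0,0,-0.012,-0.012,-0.012,-0.012,-0.012,-0.012,-0.012,0,0],"tz": [0,0,0,0,0,0,0,0,0,0,0,0,0,0,0],"finger_gap": [0.03,0.03,0.03,0.03,0.03,0.03,0.03,0.03,0.03,0.03,0.03,0.03,0.03,0.03,0.03]})

```text
time_s: 19.88
position: [0.4693, 0.041, 0.1752]
orientation: [-3.14, 0.001, 1.472]
force: [0.3, -0.1, -0.4]
gripper_width: 0.0349
finger_force: 59.9
```

```bash
python3 -c "from h import *;go([.459,.0535,.092],1.471)"
```

```text
t 19.875 rot [-0.0014  0.0005  0.0006] then shift [ 0.0114 -0.0115  0.0832] F [ 0.3 -0.1 -0.4]
```

>>> run_rows(motion={"drx": [0,0,0,0,0,0,0,0,0],"dry": [0,0,0,0,0,0,0,0,0],"drz": [0,0,0,0,0,0,0,0,0],"tx": [0.011,0,0,0,0,0,0,0,0],"ty": [-0.0115,0,0,0,0,0,0,0,0],"tz": [0,0.03,0.03,0.017,0.003,0.002,0,0,0],"finger_gap": [0.03,0.03,0.03,0.03,0.03,0.03,0.03,0.03,0.03]})

```text
time_s: 21.0
position: [0.4598, 0.0532, 0.0944]
orientation: [3.141, -0.0, 1.471]
force: [0.5, 0.6, -0.6]
gripper_width: 0.035
finger_force: 59.9
```

>>> run_rows(motion={"drx": [0,0,0,0],"dry": [0,0,0,0],"drz": [0,0,0,0],"tx": [0,0,0,0],"ty": [0,0,0,0],"tz": [0.002,0.002,0,0],"finger_gap": [0.03,0.03,0.03,0.03]})

```text
time_s: 21.5
position: [0.4595, 0.0532, 0.09]
orientation: [-3.142, -0.0, 1.471]
force: [-1.4, 0.8, 3.6]
gripper_width: 0.0349
finger_force: 60.3
```

>>> run_rows(motion={"drx": [0,0,0,0,0,0,0,0,0,0,0,0],"dry": [0,0,0,0,0,0,0,0,0,0,0,0],"drz": [0,0,0,0,0,0,0,0,0,0,0,0],"tx": [0,0,0,0,0,0,-0.05,-0.05,-0.05,-0.05,-0.05,0],"ty": [0,0,0,0,0,0,0,0,0,0,0,0],"tz": [0,0,0,-0.02,-0.05,-0.05,0,0,0,0,0,0],"finger_gap": [0.045,0.055,0.055,0.055,0.055,0.03,0,0,0,0,0,0]})

```text
time_s: 23.0
position: [0.4343, -0.1987, 0.2102]
orientation: [3.141, 0.001, 1.466]
force: [-0.8, 0.4, 0.6]
gripper_width: 0.0001
finger_force: 0.0
```

```bash
python3 - <<'E'
from h import *
go([.4295,.2125,.195],1.471)
t,s=r.get_image("top"),r.get_image("side")
cv2.imwrite('pics/c.png',np.hstack([cv2.resize(t["color"][155:225,178:278],(400,280)),cv2.resize(s["color"][150:250,230:300],(280,400))[:280]]))
cv2.imwrite('pics/c2.png',np.vstack([cv2.resize(s["color"][150:245,225:305],(640,590),interpolation=cv2.INTER_CUBIC)]))
for n,d in(("top",t),("side",s)):
    h=cv2.cvtColor(d["color"],cv2.COLOR_BGR2HSV).astype(int);m=(h[...,1]>110)&(h[...,2]<175)&((h[...,0]<14)|(h[...,0]>170))
    roi=(208,170,272,215) if n=="top" else(240,180,290,235)
    for b,st in blobs(m,roi,8):print(n,b,st,ray(d,*b,.022).round(4))
E
```

```text
t 23.0 rot [ 0.001   0.0012 -0.0053] then shift [ 0.4087 -0.0458  0.0152] F [-0.8  0.4  0.6]
top [239.4, 190.5] [26, 19, 12, 4, 44] [0.4644 0.0539 0.022 ]
```

View pics/c2.png

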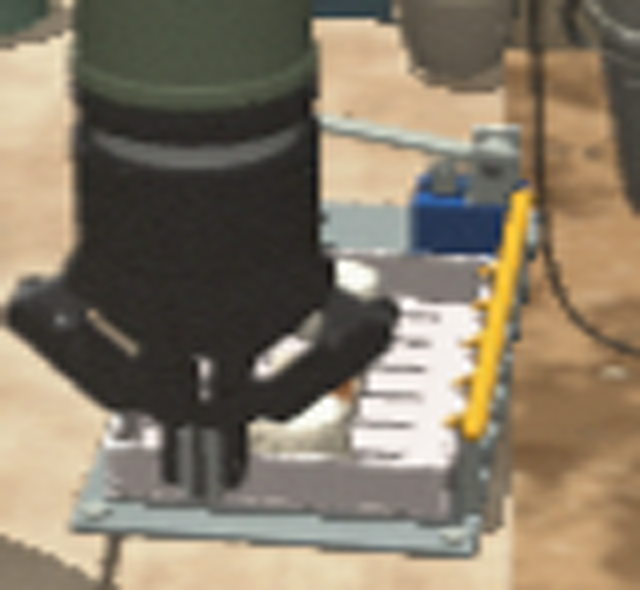

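The view shows the shut gripper in front of the tray (crop (205,460)) and the pieces behind it. The top camera puts the tile's brown part at (239,190), which is the middle slot, with the same flat footprint as on the bench. Now to the lever.

>>> run_rows(motion={"drx": [0,0,0,0,0,0,0,0,0,0,0],"dry": [0,0,0,0,0,0,0,0,0,0,0],"drz": [0,0,0,0,0,0,0,0,0,0,0],"tx": [0.05,0.05,0.05,0.05,0.05,0.05,0.05,0.05,0.009,0,0],"ty": [-0.006,-0.006,-0.006,-0.006,-0.006,-0.006,-0.006,-0.004,0,0,0],"tz": [0,0,0,0,0,0,0,0,0,0,0],"finger_gap": [0,0,0,0,0,0,0,0,0,0,0]})

```text
time_s: 24.48
position: [0.4291, 0.2153, 0.2096]
orientation: [-3.141, 0.001, 1.47]
force: [0.6, 0.7, -0.1]
gripper_width: 0.0002
finger_force: 0.0
```

```bash
python3 - <<'E'
from h import *
go([.4295,.2125,.181],1.471)
t,s=r.get_image("top"),r.get_image("side")
# full scene check: pieces in tray
h=cv2.cvtColor(t["color"],cv2.COLOR_BGR2HSV).astype(int);m=(h[...,1]>110)&(h[...,2]<175)&((h[...,0]<14)|(h[...,0]>170))
for b,st in blobs(m,(208,170,272,215),8):print("tile top",b,st,ray(t,*b,.022).round(4))
h=cv2.cvtColor(s["color"],cv2.COLOR_BGR2HSV).astype(int);m=(h[...,1]>110)&(h[...,2]<190)&((h[...,0]<14)|(h[...,0]>170))
for b,st in blobs(m,(240,180,284,235),8):print("tile side",b,st,ray(s,*b,.022).round(4),tri((t,s),((239.4,190.5),b)))
cv2.imwrite("pics/d.png",s["color"])
# orange pointer in side
o=(h[...,0]>5)&(h[...,0]<17)&(h[...,1]>160)&(h[...,2]>150)
g=(h[...,0]>40)&(h[...,0]<85)&(h[...,1]>90)
print("orange",blobs(o,(240,145,285,190),2),"green",blobs(g,(240,145,285,190),2))
E
```

```text
t 24.475 rot [-0.0007  0.0007 -0.0007] then shift [-0.0027  0.0007  0.0286] F [ 0.6  0.7 -0.1]
tile top [239.8, 190.5] [27, 19, 11, 4, 42] [0.4643 0.0524 0.022 ]
tile side [266.2, 210.1] [23, 28, 7, 6, 27] [0.4678 0.0586 0.022 ] [0.46605866 0.05409964 0.02464856]
orange [] green []
```

The tile top triangulates to z ≈ 0.024 (expected 0.022), so it lies flat. Descend to the pad in small steps.

>>> run_rows(motion={"drx": [0,0,0,0,0],"dry": [0,0,0,0,0],"drz": [0,0,0,0,0],"tx": [-0.0025,0,0,0,0],"ty": [0.0005,0,0,0,0],"tz": [0.02,0.01,0.004,0,0],"finger_gap": [0,0,0,0,0]})

```text
time_s: 25.2
position: [0.4303, 0.2136, 0.1764]
orientation: [3.14, -0.001, 1.471]
force: [0.7, 0.3, 0.2]
gripper_width: 0.0003
finger_force: 0.0
```

>>> run_rows(motion={"drx": [0,0,0,0],"dry": [0,0,0,0],"drz": [0,0,0,0],"tx": [0,0,0,0],"ty": [0,0,0,0],"tz": [0.004,0.004,0,0],"finger_gap": [0,0,0,0]})

```text
time_s: 25.7
position: [0.4297, 0.2138, 0.168]
orientation: [-3.141, -0.001, 1.471]
force: [-1.9, 1.8, 4.0]
gripper_width: 0.0001
finger_force: 1.9
```

>>> run_rows(motion={"drx": [0,0,0,0,0,0],"dry": [0,0,0,0,0,0],"drz": [0,0,0,0,0,0],"tx": [0,0,0,0,0,0],"ty": [0,0,0,0,0,0],"tz": [0.004,0.004,0.003,0,0,0],"finger_gap": [0,0,0,0,0,0]})

```text
time_s: 26.45
position: [0.429, 0.2138, 0.157]
orientation: [-3.139, -0.0, 1.471]
force: [-4.6, 1.8, 6.8]
gripper_width: -0.0001
finger_force: 3.4
```

```bash
python3 - <<'E'
from h import *
s=r.get_image("side");cv2.imwrite("pics/e.png",s["color"])
h=cv2.cvtColor(s["color"],cv2.COLOR_BGR2HSV).astype(int)
for y in range(150,186,2):print(y," ".join("%d,%d,%d"%tuple(h[y,x]) for x in range(250,268,2)))
E
```

```text
150 19,52,118 13,37,48 20,34,45 15,33,47 18,29,44 17,41,44 13,39,46 97,35,66 92,49,73
152 86,24,73 15,19,55 9,36,49 17,49,73 0,0,51 25,33,47 98,31,65 96,47,76 24,16,78
154 20,32,48 10,30,51 21,39,46 10,33,46 18,57,89 24,28,45 16,69,202 17,66,167 15,43,48
156 21,37,48 20,32,48 19,43,48 11,41,50 18,59,73 12,28,46 15,51,70 9,34,52 10,32,48
158 20,32,48 18,53,48 9,36,49 23,47,43 12,46,56 24,27,48 18,28,46 20,33,46 19,44,46
160 16,68,132 17,71,126 15,32,48 20,49,47 15,33,46 10,34,45 18,62,111 16,55,79 16,81,193
162 18,66,109 16,75,218 15,47,54 24,18,69 35,17,92 25,34,45 17,68,177 17,80,220 17,77,220
164 18,64,127 18,63,226 18,46,56 30,20,78 24,13,98 17,40,45 17,63,182 18,67,224 17,70,225
166 17,60,161 20,56,228 20,27,57 17,22,82 30,16,94 26,37,48 17,59,185 17,65,224 18,71,226
168 16,70,193 18,70,221 17,40,57 21,23,79 25,16,97 17,38,60 17,63,182 17,72,222 17,70,225
170 16,78,195 17,80,128 17,49,47 18,38,68 30,14,94 17,79,45 16,67,167 18,67,227 17,72,223
172 16,82,200 16,76,131 17,40,45 17,51,45 15,57,45 22,61,46 43,20,116 30,19,121 28,26,129
174 16,75,210 16,79,204 16,67,87 16,60,47 21,57,45 19,39,72 17,58,131 17,66,174 19,52,147
176 17,69,219 17,69,222 16,76,208 16,76,215 16,75,219 20,44,156 18,63,177 18,64,224 19,60,225
178 18,68,221 17,68,221 17,68,219 18,65,225 19,63,228 19,43,159 18,62,182 18,67,222 18,67,225
180 18,71,220 17,72,221 16,70,215 18,65,224 18,61,227 21,44,157 16,59,189 19,62,226 18,64,224
182 20,36,191 37,20,164 53,12,170 49,12,175 36,14,176 30,24,141 30,17,152 23,26,194 25,25,192
184 47,10,172 77,11,165 83,12,169 75,12,171 77,13,172 56,13,159 45,15,102 54,13,100 78,16,162
```

>>> run_rows(motion={"drx": [0,0,0,0,0,0],"dry": [0,0,0,0,0,0],"drz": [0,0,0,0,0,0],"tx": [0,0,0,0,0,0],"ty": [0,0,0,0,0,0],"tz": [0.002,0.002,0,0,0,0],"finger_gap": [0,0,0,0,0,0]})

```text
time_s: 27.25
position: [0.4288, 0.2138, 0.1531]
orientation: [-3.139, -0.0, 1.471]
force: [-5.2, 2.2, 8.2]
gripper_width: -0.0004
finger_force: 4.0
```

```bash
python3 - <<'E'
from h import *
s=r.get_image("side");a=cv2.imread("pics/side0.png");b=s["color"]
o=np.array([.459,.0535]);R=Ro.from_euler("z",-.0995).as_matrix()[:2,:2]
hx=np.r_[o+R@[.0625,.155],.072]
for q in(0,.15,.21,.27,.33):
    e=.21-q;L=[]
    for k in(.03,.05,.07): L.append(proj(s,np.r_[o+R@[.0625-k*np.cos(e),.155],.072+k*np.sin(e)]).round(1).tolist())
    print(q,L)
# rod: bright-edge column profiles (grey, low-saturation)
for n,im in(("before",a),("now",b)):
    h=cv2.cvtColor(im,cv2.COLOR_BGR2HSV).astype(int)
    for x in(266,269,272,275,278,281): print(n,x,[(y,h[y,x,1],h[y,x,2]) for y in range(164,180)])
E
```

```text
0 [[279.0, 173.5], [273.5, 172.1], [268.0, 170.7]]
0.15 [[278.8, 174.6], [273.2, 173.9], [267.5, 173.3]]
0.21 [[278.8, 175.1], [273.1, 174.7], [267.5, 174.3]]
0.27 [[278.8, 175.5], [273.1, 175.4], [267.5, 175.3]]
0.33 [[278.8, 176.0], [273.2, 176.2], [267.6, 176.4]]
before 266 [(164, np.int64(69), np.int64(224)), (165, np.int64(70), np.int64(223)), (166, np.int64(69), np.int64(226)), (167, np.int64(70), np.int64(225)), (168, np.int64(38), np.int64(209)), (169, np.int64(20), np.int64(208)), (170, np.int64(18), np.int64(159)), (171, np.int64(49), np.int64(155)), (172, np.int64(70), np.int64(212)), (173, np.int64(68), np.int64(221)), (174, np.int64(70), np.int64(220)), (175, np.int64(67), np.int64(223)), (176, np.int64(61), np.int64(224)), (177, np.int64(62), np.int64(225)), (178, np.int64(66), np.int64(225)), (179, np.int64(67), np.int64(223))]
before 269 [(164, np.int64(77), np.int64(219)), (165, np.int64(79), np.int64(216)), (166, np.int
[... 5646 characters left out ...]
int64(169)), (177, np.int64(45), np.int64(143)), (178, np.int64(27), np.int64(95)), (179, np.int64(87), np.int64(88))]
now 281 [(164, np.int64(82), np.int64(137)), (165, np.int64(81), np.int64(199)), (166, np.int64(80), np.int64(211)), (167, np.int64(80), np.int64(213)), (168, np.int64(83), np.int64(211)), (169, np.int64(85), np.int64(214)), (170, np.int64(81), np.int64(210)), (171, np.int64(83), np.int64(212)), (172, np.int64(83), np.int64(210)), (173, np.int64(39), np.int64(202)), (174, np.int64(22), np.int64(137)), (175, np.int64(18), np.int64(112)), (176, np.int64(22), np.int64(103)), (177, np.int64(21), np.int64(99)), (178, np.int64(16), np.int64(98)), (179, np.int64(13), np.int64(98))]
```

Rod slope, force (8.2 N) and tip height (80 mm) all agree on an angle of about 0.2. Hold for 2.5 s.

>>> run_rows(motion={"drx": [0,0,0,0,0,0,0,0,0,0,0,0,0,0,0,0,0,0,0,0],"dry": [0,0,0,0,0,0,0,0,0,0,0,0,0,0,0,0,0,0,0,0],"drz": [0,0,0,0,0,0,0,0,0,0,0,0,0,0,0,0,0,0,0,0],"tx": [0,0,0,0,0,0,0,0,0,0,0,0,0,0,0,0,0,0,0,0],"ty": [0,0,0,0,0,0,0,0,0,0,0,0,0,0,0,0,0,0,0,0],"tz": [0,0,0,0,0,0,0,0,0,0,0,0,0,0,0,0,0,0,0,0],"finger_gap": [0,0,0,0,0,0,0,0,0,0,0,0,0,0,0,0,0,0,0,0]})

```text
time_s: 29.8
position: [0.4288, 0.2138, 0.1531]
orientation: [-3.139, -0.0, 1.471]
force: [-5.7, 2.5, 7.8]
gripper_width: -0.0
finger_force: 4.0
```

```bash
python3 -c "
from station import r
s=r.read_state();print(s['position'],s['force'])
if 7<s['force'][2]<9.5 and .150<s['position'][2]<.156: print(r.finish_job())"
```

```text
[0.42878243 0.21377046 0.15307725] [-5.68671782  2.48114616  7.77413998]
the job is handed in; nothing more can be done
None
```

Job handed in at about 30 s: both stoppers and the tile are in the tray, the cups were left alone, and the lever was held for 2.5 s at about 8 N and an angle of about 0.2 rad (mid-green), judged from force, height and rod slope because the gripper hid the pointer.

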